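# Find the hidden release notch and press the key in it

### The job

Unlock the wafer dock: run a fingertip along the robot-facing edge of the black collar to find the release notch, push the key inside the notch fully home with the fingers, gently, and draw the hand clear; the key stays in. Grasp and lift nothing: leave the orange carrier seated in the collar and every other thing where it stands.

Things in the scene. Friction and masses are not known exactly. Their poses are not given: they have to be found in the camera images.
- dock: Fixed docking station on a grey 2 mm mat; its -x side faces the robot. Origin: on its vertical axis, at the mat's top; z up. It carries the black lock collar (see collar_top). Its black base disc, radius 56 mm and 8 mm high, reaches under the notch. A room wall has its corner 0.62 m from the robot base axis, 45 deg to its left: from a start left of it, pull the hand in to about 0.45 m before swinging across.
- collar_top (a point): Centre of the black lock collar's top, 44 mm over the dock's origin, axes as the dock's. The collar is a ring, outer radius 61 mm, smooth upright wall down to 36 mm below this point. One release notch cuts that wall, its mid-line within 45 deg of the dock's -x: full height, open above, 46 mm wide, parallel sides, pointing at the axis. Its place is not reported.
- release_key (a joint): Black key block at the notch's inner end, 42 mm wide, 11 to 36 mm above the dock's origin. Joint in m: 0 out, 0.007 fully home on its stop. Its flat face is 48 mm from the dock's axis when out, 41 mm when home. It slides straight towards that axis against 3.5 N of friction; no spring, it stays where it is left.
- post_top (a point): Top of the white post, 40 mm above the dock's origin, 81 mm from its axis, behind and left of the collar, clear of the notch. Post 32 x 34 mm. A green pin in it, 14 mm across, rises from 44 to 54 mm above the dock's origin as the key goes home.
- carrier: Loose round orange single-wafer carrier, 71 mm across, 17 mm thick, 0.12 kg, lying in a 4 mm deep recess in the collar's top with 3 mm play all round; its top is 57 mm above the dock's origin. Origin: centre of its underside, z up. Its yaw says nothing of the notch. Not to be moved.
- timer: Bystander, loose: grey timer box, 46x52x19 mm. Origin: centre of its underside. Not to be moved.
- lens_tissue: Bystander, loose: flat white box of lens tissue, 62x90x16 mm. Origin: centre of its underside. Not to be moved.
- swab_pot: Bystander, loose: clear pot with white swabs, 34 mm across, 92 mm tall. Origin: centre of its underside. Not to be moved.
- ipa_bottle: Bystander, loose: white bottle with red cap, 60 mm across, 146 mm tall. Origin: centre of its underside. Not to be moved.
- primer_bottle: Bystander, loose: brown bottle with black screw cap, 37 mm across, 64 mm tall. Origin: centre of its underside. Not to be moved.
- drop_bottle: Bystander, loose: brown dropper bottle, 32 mm across, 76 mm tall. Origin: centre of its underside. Not to be moved.

How it is judged:
On the way:
1. the fingers push the key in (value of joint release_key above 0.003 m and contact force between the fingers and anything else above 0.3 N).
At the end, for the whole second after the job is handed in: The key is home: within 1.5 mm of its 7 mm stop. The carrier lies at rest in its recess, within 6 mm of the dock's axis, within 3 mm of its seated height and level within 0.05 rad. Every bystander is within 20 mm of where it stood (value of joint release_key above 0.0055 m and horizontal distance between carrier and dock below 0.006 m and z of carrier in the frame of dock between 0.037 and 0.043 m and angle between carrier's own z axis and vertical below 0.05 rad and linear speed of carrier below 0.01 m/s and distance of each of timer, lens_tissue, swab_pot, ipa_bottle, primer_bottle, drop_bottle from where it was at the start of the episode below 0.02 m); the robot touches nothing.
It fails at once if the carrier is lifted or knocked out of its recess (z of carrier in the frame of dock above 0.046 m or horizontal distance between carrier and dock above 0.012 m).
It fails at once if a bystander is lifted, knocked or pushed aside (distance of any of timer, lens_tissue, swab_pot, ipa_bottle, primer_bottle, drop_bottle from where it was at the start of the episode above 0.025 m).
It fails at once if the robot presses harder than 50 N (contact force between any of the fingers, the arm and anything else above 50 N).
It also fails if it takes over 54 s, if anything falls off the work surface, if the arm or the gripper's body presses on something with over 40 N, if the wrist force passes 120 N, or if a joint passes its speed limit or range.

### The arm

A 7-joint arm with a two-finger parallel gripper is mounted at the origin on a cart in front of the work surface, level with it; the furniture and walls round the work are solid. World frame = base frame: x ahead of the robot, y to its left, z up, the work surface at z = 0. Lengths are in m, angles in rad, forces in N, time in s.
With the tool pointing down it reaches from about 0.425 to 1.025 m from the base axis. Payload 9.4 kg.
Tool frame: the origin (TCP) lies on the centre line of the jaws, within the pads' length; the fingertips stand 22 mm ahead of it and the grasp point (between the pads) lies 3 mm ahead of it; z points along the fingers, y is the direction in which the jaws open and shut (so a half turn about z gives the same grasp; the last joint's range is limited). The gripper opens to 93 mm and grips with 3 to 60 N. Pads are 15 mm wide; open, the fingers measure 128 mm over their backs; the gripper's body (75 mm by 188 mm) begins 65 mm behind the grasp point.
Start: joints at [-1.186, 0.599, -0.003, 1.599, 0.002, 0.943, -0.08], TCP at [0.323, 0.649, 0.241] pointing down, gripper open.
Joint ranges: [-2.57, 2.57], [-0.35, 1.97], [-1.29, 1.29], [0.11, 2.56], [-1.05, 4.19], [0.11, 1.86], [-2.63, 2.63]. Speed limits (rad/s): [2.22, 2.22, 3.01, 3.01, 3.14, 3.14, 3.14].

### API

Orientations are given as a unit quaternion [x, y, z, w].
In Python, from bench import robot gives the robot as it stands.
- The arm moves only by the shell command python3 -m pendant 'ROWS' [OPENING] [FORCE]. ROWS is JSON, a list of rows, each a list of 6 numbers: the shift along the tool's x, y, z in mm, then the turn, a rotation vector about the tool's x, y, z in rad. A call has 1 to 5 rows; each row shifts and turns the pose as measured when the row begins, along the tool's axes as they then stand; what a row does not reach is not made up. A row lasts 1/8 s, in which the tool goes at most 62.5 mm and 10.7 degrees, less where a joint would pass 70% of its speed; a pose out of reach is approached as far as the arm can. A call is refused whole if a number of a shift passes 62.5 or a number of a turn 0.188, either way. A call with a gripper value outside its range is refused whole. OPENING is the opening, from -1 (shut) to 1 (fully open), set as the call begins (- or left out, the last holds). The fingers move at their own pace and stop on an object; FORCE is the grip in N (left out, the last holds). Time passes only in rows, so rows that do not move let the fingers close. It gives the time, the measured TCP pose, the force and the opening at its end, in the units of the state.
- robot.sense(): the state, without advancing time (a new reading comes with each control period).
- robot.snapshot(name): name is "scene" or "top"; returns a dict with "pixels" (420x560x3 uint8, red, green, blue), "range_z" (420x560 float32, m along the optical axis (not along the pixel's ray), 0 where there is no reading), "intrinsics" (3x3 intrinsics, pixels), "eye" and "rotation" of the camera in the world. Camera axes: x right, y up, looking along -z (the intrinsics and any distortion apply to the point x, -y, -z); pixel columns grow to the right and rows downward; lengths in m; the calibration is good to about 2 mm. A picture is of the moment at which its call begins.
- robot.job_done(): hands the job in, once; it reports no verdict.
The state is a dict: "time_s": time; "qpos": joint angles; "joint_vel": joint speeds; "joint_efforts": joint torques, N m; "tool_pos": TCP position; "tcp_rot": TCP orientation; "contact_force": force on the tool from outside, world axes, zero at the start; "moment": the same for the moment, N m; "opening": finger opening in m.
Only numpy, scipy, OpenCV 4.12 (cv2) and the standard library are available. Lean on these libraries where they do the work, as an engineer would, in place of code of your own. Each camera call takes 0.05 s, during which the arm holds its last target.

## Working session

There is one attempt and no reset: what is moved stays moved. The work goes in short steps, Python scripts to look and compute and a shell command to move; the robot and the scene stay as the last step left them, time stands still between calls to the robot, and variables do not carry over. Pictures are saved under pics/ and viewed, and the job is handed in when it is done.

```bash
mkdir -p pics; ls
python3 - <<'E'
from bench import robot
import cv2,numpy as np
print(robot.sense())
for n in("scene","top"):
    s=robot.snapshot(n); np.savez(f"{n}0.npz",**s); cv2.imwrite(f"pics/{n}0.png",s["pixels"][:,:,::-1]); print(n,s["intrinsics"],s["eye"],s["rotation"],s.keys())
E
```

```text
pics
{'time_s': 0.0, 'qpos': array([-1.18569934,  0.60014178, -0.00252789,  1.60013621,  0.00183286,
        0.94288438, -0.0797755 ]), 'joint_vel': array([ 8.34187754e-04,  1.18850601e-04,  2.47682495e-04, -8.93092675e-04,
        7.79791163e-05,  7.41763075e-04,  2.46179068e-05]), 'joint_efforts': array([ 3.08280352e-03, -7.65084314e+01,  1.49901800e+00, -2.52336717e+01,
       -5.22823830e-02,  1.70075591e-02,  1.75381801e-04]), 'tool_pos': array([0.32285587, 0.64863562, 0.23974587]), 'tcp_rot': array([ 2.28808553e-01,  9.73471125e-01, -7.78873550e-04, -9.13056193e-05]), 'contact_force': array([ 0.91694468,  0.69616257, -0.08172707]), 'moment': array([ 0.00974729, -0.01855638, -0.02668024]), 'opening': 0.09342746876422545}
scene [[514.14378546   0.         276.29275239]
 [  0.         514.14378546 208.48502057]
 [  0.           0.           1.        ]] [0.10892363 0.65634697 0.41866247] [-0.13546344  0.51560672  0.81488798 -0.22750155] dict_keys(['pixels', 'range_z', 'intrinsics', 'eye', 'rotation'])
top [[473.99519495   0.         283.11819396]
 [  0.         473.99519495 214.30119701]
 [  0.           0.           1.        ]] [ 0.4041611  -0.02860757  0.91524652] [-0.03272873  0.02298356  0.71133182 -0.70171763] dict_keys(['pixels', 'range_z', 'intrinsics', 'eye', 'rotation'])
```

View pics/scene0.png

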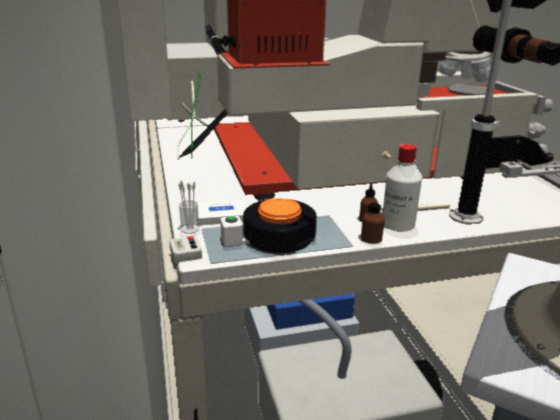

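View pics/top0.png

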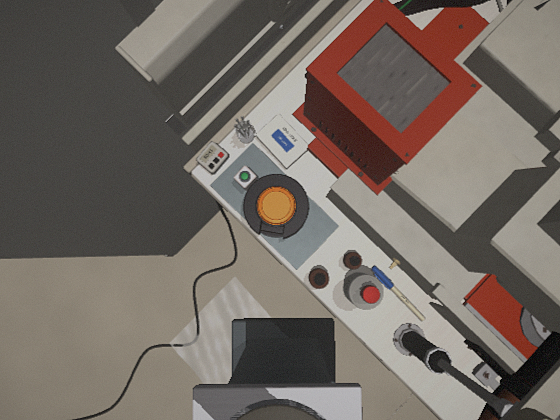

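```bash
cat > h.py <<'E'
import numpy as np,cv2
from scipy.spatial.transform import Rotation as R
def load(f): return dict(np.load(f))
def cloud(s):
    K=s["intrinsics"];z=s["range_z"];v,u=np.mgrid[:z.shape[0],:z.shape[1]]
    p=np.stack([(u-K[0,2])/K[0,0]*z,-(v-K[1,2])/K[1,1]*z,-z],-1)
    P=p@R.from_quat(s["rotation"]).as_matrix().T+s["eye"]
    P[z==0]=np.nan
    return P
E
python3 - <<'E'
from h import *
s=load("top0.npz");P=cloud(s)
im=s["pixels"][:,:,::-1]
hsv=cv2.cvtColor(s["pixels"],cv2.COLOR_RGB2HSV)
m=(hsv[...,0]<22)&(hsv[...,0]>8)&(hsv[...,1]>150)&(hsv[...,2]>120)
m[:, :240]=0;m[:,310:]=0;m[:170]=0;m[240:]=0
Q=P[m];print(len(Q),np.nanmedian(Q,0),np.nanmin(Q,0),np.nanmax(Q,0))
t=Q[Q[:,2]>np.nanmedian(Q[:,2])-.005]
c,r=cv2.minEnclosingCircle((t[:,:2]*1000).astype(np.float32));print("carrier",c,r)
for uv in [(320,215),(245,177),(300,180),(276,236),(272,228),(250,210),(215,155),(244,128),(283,140),(370,293),(352,259),(318,276)]:
    print(uv,P[uv[1],uv[0]].round(4))
z=im[140:270,210:340];cv2.imwrite("pics/z0.png",np.hstack([cv2.resize(cv2.convertScaleAbs(z,alpha=2.5),(520,520),interpolation=cv2.INTER_CUBIC)]))
H=P[140:270,210:340,2];cv2.imwrite("pics/z0h.png",cv2.resize(np.clip(np.nan_to_num(H)*4000,0,255).astype(np.uint8),(520,520),interpolation=cv2.INTER_NEAREST))
E
```

```text
1108 [ 0.48891432 -0.00450699  0.05765246] [ 0.45462834 -0.03915313  0.03884894] [0.5248232  0.02924785 0.06257513]
carrier (488.8918762207031, -4.661504745483398) 34.75772476196289
(320, 215) [ 0.4741 -0.0877  0.0008]
(245, 177) [0.5429 0.0525 0.048 ]
(300, 180) [ 0.5433 -0.0502 -0.0013]
(276, 236) [ 0.4343 -0.0025  0.011 ]
(272, 228) [0.4484 0.004  0.0376]
(250, 210) [0.4816 0.0437 0.0478]
(215, 155) [0.5917 0.113  0.0162]
(244, 128) [0.6473 0.0581 0.0023]
(283, 140) [ 0.619  -0.0183  0.0154]
(370, 293) [ 0.3364 -0.1562  0.1447]
(352, 259) [ 0.3896 -0.1399  0.0587]
(318, 276) [ 0.3602 -0.0781  0.0622]
```

View pics/z0.png

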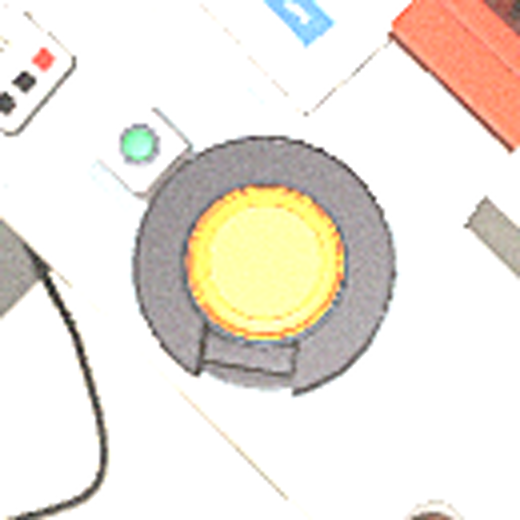

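View pics/z0h.png

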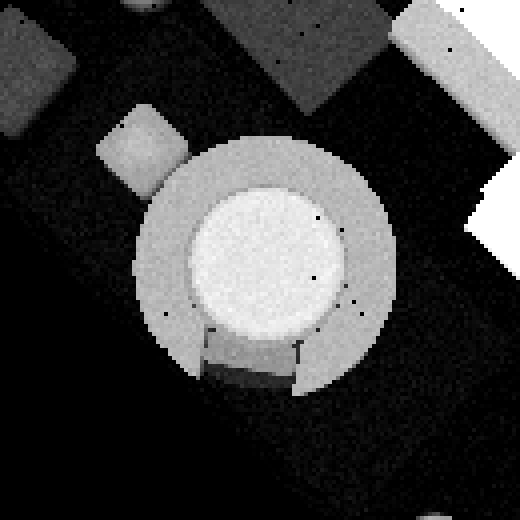

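Run:
```python
from h import *
from scipy.optimize import least_squares
s=load("top0.npz");P=cloud(s)
p=P[140:270,210:340].reshape(-1,3);c0=np.array([.4889,-.0047])
d=np.hypot(*(p[:,:2]-c0).T)
for a,b in[(0,.03),(.045,.058)]:
    print(np.nanmedian(p[(d>a)&(d<b)&(p[:,2]>.043),2]))
k=(p[:,2]>.040)&(p[:,2]<.052)&(d>.04)&(d<.07)&~((p[:,0]>.52)&(p[:,1]>.02))
q=p[k]
# outer boundary: max radius per angle bin
an=np.arctan2(q[:,1]-c0[1],q[:,0]-c0[0]);r=np.hypot(*(q[:,:2]-c0).T)
B=[]
for a in np.arange(-np.pi,np.pi,np.radians(4)):
    w=(an>=a)&(an<a+np.radians(4))
    if w.sum()<4: continue
    i=np.where(w)[0];j=i[np.argmax(r[i])]
    if r[j]>.057:B.append(q[j,:2])
B=np.array(B)
f=least_squares(lambda x:np.hypot(*(B-x[:2]).T)-x[2],[*c0,.061],loss='soft_l1',f_scale=.001);print("collar",f.x,len(B))
c=f.x[:2]
# key top
k=(p[:,2]>.030)&(p[:,2]<.042)&(d>.035)&(d<.052)&(p[:,0]<.47)
q=p[k];print("key",len(q),np.median(q,0))
rect=cv2.minAreaRect((q[:,:2]*1000).astype(np.float32));print(rect)
v=(q[:,:2].mean(0)-c);print("dir",np.degrees(np.arctan2(v[1],v[0])))
# notch gap in ring 52..60
dd=np.hypot(*(p[:,:2]-c).T);aa=np.degrees(np.arctan2(p[:,1]-c[1],p[:,0]-c[0]))%360
g=(dd>.051)&(dd<.059)&(p[:,2]<.03)
x=np.sort(aa[g]);print("gap",g.sum(),x[:3],x[-3:],np.median(p[g,2]))
G=p[g,:2]-c
for th in np.arange(170,215,3):
    t=np.radians(th); lat=G@[-np.sin(t),np.cos(t)];print(th,lat.min().round(4),lat.max().round(4))
# bystander extents
```

```text
0.057834139153432274
0.046011126810743874
collar [ 0.48833722 -0.00397197  0.06035427] 72
key 183 [0.44847929 0.0039293  0.03805571]
((453.17559814453125, -4.574033737182617), (28.793895721435547, 61.69193649291992), 0.8400192260742188)
dir 169.3739862365814
gap 104 [143.06817936 144.00186203 144.2310731 ] [191.2097645  192.80088172 193.291976  ] 0.007945444763537923
170 -0.0233 0.0207
173 -0.0258 0.0181
176 -0.0285 0.0155
179 -0.0311 0.0128
182 -0.0336 0.0101
185 -0.036 0.0074
188 -0.0383 0.0048
191 -0.0405 0.0021
194 -0.0426 -0.0006
197 -0.0445 -0.0033
200 -0.0464 -0.006
203 -0.0481 -0.0087
206 -0.0497 -0.0114
209 -0.0511 -0.014
212 -0.0524 -0.0166
```

The top view shows the notch on the collar's near side. In the zoom it runs from about (200,375) to (295,390), which puts its outward direction at about 169.5°. I'll pull the hand in first.

```bash
python3 -m pendant '[[0,-30,0,0,0,0],[0,-55,0,0,0,0],[0,-55,0,0,0,0],[0,-55,0,0,0,0],[0,-50,0,0,0,0]]' -1 10
```

```text
time_s: 0.72
tool_pos: [0.2111, 0.4244, 0.2371]
tcp_rot: [0.229, 0.973, -0.002, -0.0]
contact_force: [0.3, 0.2, 0.7]
opening: 0.0472
```

```bash
python3 -m pendant '[[-50,-25,0,0,0,0],[-50,-20,0,0,0,0],[-50,-20,0,0,0,0],[-50,-20,0,0,0,0],[-20,-10,0,0,0,0]]'
```

```text
time_s: 1.35
tool_pos: [0.3669, 0.2347, 0.2377]
tcp_rot: [0.226, 0.974, -0.002, -0.0]
contact_force: [-0.4, 0.2, 0.1]
opening: 0.0014
```

```bash
python3 -m pendant '[[-42,-27,0,0,0,0],[-42,-30,0,0,0,0],[-42,-32,0,0,0,0],[0,0,0,0,0,-0.14],[0,0,0,0,0,-0.14]]'
```

```text
time_s: 1.98
tool_pos: [0.4443, 0.0927, 0.2377]
tcp_rot: [0.086, 0.996, -0.002, -0.001]
contact_force: [-0.2, 0.8, -0.5]
opening: 0.0006
```

Run:
```python
from bench import robot
from h import *
s=robot.snapshot("top"); np.savez("top1.npz",**s); cv2.imwrite("pics/top1.png",s["pixels"][:,:,::-1])
t=robot.sense(); print(t["tool_pos"],R.from_quat(t["tcp_rot"]).as_matrix().round(3),t["qpos"])
# refine notch direction: several methods using earlier image, edge in the key-face line
P=cloud(load("top0.npz"))[140:270,210:340];p=P.reshape(-1,3);c=np.array([.4886,-.0043])
D=p[:,:2]-c
best=[]
from scipy.optimize import minimize
def cost(x):
    th,off=x; n=np.array([np.cos(th),np.sin(th)]);l=D@[-n[1],n[0]];r=D@n
    w=(r>.05)&(np.hypot(*D.T)<.0595)&(abs(l)<.04)
    inside=abs(l)<.023
    low=p[:,2]<.03
    return np.sum(w&(inside!=low))/max(w.sum(),1)
g=[(cost((np.radians(a),0)),a) for a in np.arange(155,185,.5)]
print(sorted(g)[:6])
```

```text
[0.44426632 0.09253189 0.23771072] [[-0.986  0.164 -0.001]
 [ 0.164  0.986 -0.004]
 [ 0.001 -0.005 -1.   ]] [-0.35215265  0.28241914  0.02406754  2.20173189 -0.00493834  0.66030597
  1.08059461]
[(np.float64(0.025423728813559324), np.float64(168.0)), (np.float64(0.02586206896551724), np.float64(169.5)), (np.float64(0.03418803418803419), np.float64(167.5)), (np.float64(0.03418803418803419), np.float64(168.5)), (np.float64(0.03418803418803419), np.float64(170.0)), (np.float64(0.042735042735042736), np.float64(169.0))]
```

```bash
python3 -m pendant '[[6,-33,0,0,0,0.028],[6,-33,0,0,0,0],[0,0,40,0,0,0],[0,0,40,0,0,0]]'
python3 - <<'E'
from bench import robot
from h import *
t=robot.sense(); print(t["tool_pos"],R.from_quat(t["tcp_rot"]).as_matrix().round(3),t["qpos"])
s=robot.snapshot("top"); cv2.imwrite("pics/top2.png",s["pixels"][:,:,::-1])
s=robot.snapshot("scene"); cv2.imwrite("pics/scene2.png",s["pixels"][:,:,::-1])
E
```

```text
time_s: 2.52
tool_pos: [0.422, 0.0281, 0.1586]
tcp_rot: [0.101, 0.995, -0.001, 0.003]
contact_force: [0.6, -0.6, -0.1]
opening: 0.0005
[0.42203606 0.02814923 0.15857262] [[-0.98   0.201  0.006]
 [ 0.201  0.98  -0.003]
 [-0.006 -0.001 -1.   ]] [-0.23058594  0.38708554  0.0356117   2.35367441 -0.02501857  0.39600231
  1.19347894]
```

View pics/top2.png

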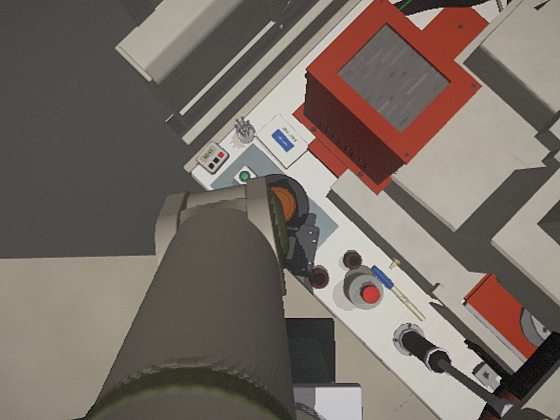

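View pics/scene2.png

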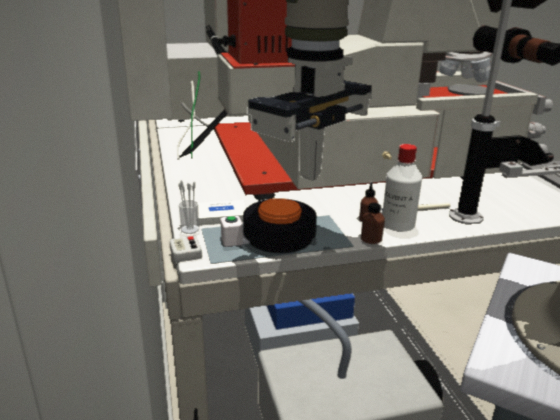

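```bash
python3 -m pendant '[[2,0,35,0,0,0],[2,0,35,0,0,0],[0,0,20,0,0,0]]'
python3 - <<'E'
from bench import robot
from h import *
t=robot.sense(); print(t["tool_pos"],R.from_quat(t["tcp_rot"]).as_matrix().round(3),t["qpos"],t["contact_force"])
d=t["tool_pos"][:2]-[.4886,-.0043];print("r,l",d@[-.982,.191],d@[-.191,-.982])
E
```

```text
time_s: 3.0
tool_pos: [0.4187, 0.0296, 0.068]
tcp_rot: [0.102, 0.995, -0.002, 0.002]
contact_force: [0.0, -0.3, -0.1]
opening: 0.0004
[0.41870283 0.02956455 0.06797583] [[-0.979  0.204  0.003]
 [ 0.204  0.979 -0.003]
 [-0.004 -0.003 -1.   ]] [-0.21929713  0.58356979  0.01487472  2.42580822 -0.03264902  0.13006423
  1.19117799] [ 0.01426814 -0.26292467 -0.08279386]
r,l 0.07510715485469133 -0.019904628299634474
```

```bash
python3 -m pendant '[[0,0,0,0,0.07,0],[0,0,12,0,0,0],[0,0,12,0,0,0]]'
python3 - <<'E'
from bench import robot
from h import *
t=robot.sense(); print(t["tool_pos"],R.from_quat(t["tcp_rot"]).as_matrix().round(3),t["qpos"],t["contact_force"])
d=t["tool_pos"][:2]-[.4886,-.0043];print("r,l",d@[-.982,.191],d@[-.191,-.982])
E
```

```text
time_s: 3.38
tool_pos: [0.4182, 0.0307, 0.0443]
tcp_rot: [0.103, 0.994, 0.002, -0.033]
contact_force: [-0.4, -0.1, 0.2]
opening: 0.0004
[0.41815528 0.03071817 0.04427153] [[-0.977  0.205 -0.065]
 [ 0.205  0.979  0.011]
 [ 0.066 -0.003 -0.998]] [-0.17170373  0.64400573 -0.02836814  2.38888068 -0.03593365  0.17046028
  1.20455678] [-0.41946153 -0.12306086  0.2244464 ]
r,l 0.07586519042907806 -0.020932904982562846
```

```bash
python3 -m pendant '[[-5,0,0,0,0,0],[-2,0,0,0,0,0]]'; python3 -m pendant '[[-2,0,0,0,0,0]]';  python3 -m pendant '[[-1.5,0,0,0,0,0]]'
```

```text
time_s: 3.62
tool_pos: [0.4245, 0.0294, 0.0433]
tcp_rot: [0.103, 0.994, 0.002, -0.033]
contact_force: [-0.0, -0.1, 0.3]
opening: 0.0006
time_s: 3.75
tool_pos: [0.4266, 0.029, 0.0434]
tcp_rot: [0.103, 0.994, 0.002, -0.033]
contact_force: [-0.7, 0.5, 0.8]
opening: 0.0006
time_s: 3.88
tool_pos: [0.4281, 0.0287, 0.0435]
tcp_rot: [0.103, 0.994, 0.002, -0.033]
contact_force: [-2.6, 0.8, -1.7]
opening: 0.0005
```

```bash
python3 -m pendant '[[-0.5,0,0,0,0,0]]'; python3 -m pendant '[[0,-4,0,0,0,0]]';  python3 -m pendant '[[-0.5,-4,0,0,0,0]]'; python3 -m pendant '[[-0.5,-4,0,0,0,0]]'
```

```text
time_s: 4.0
tool_pos: [0.4281, 0.0286, 0.0435]
tcp_rot: [0.103, 0.994, 0.002, -0.033]
contact_force: [-1.7, 1.1, -0.9]
opening: 0.0007
time_s: 4.12
tool_pos: [0.4271, 0.0249, 0.0436]
tcp_rot: [0.102, 0.994, 0.002, -0.033]
contact_force: [-0.3, 0.2, 0.3]
opening: 0.0008
time_s: 4.25
tool_pos: [0.4264, 0.0207, 0.0437]
tcp_rot: [0.102, 0.994, 0.002, -0.034]
contact_force: [-1.7, 0.7, 0.4]
opening: 0.0004
time_s: 4.38
tool_pos: [0.4256, 0.0164, 0.0436]
tcp_rot: [0.102, 0.994, 0.002, -0.034]
contact_force: [-0.8, 1.6, -0.2]
opening: 0.0007
```

```bash
python3 -m pendant '[[-1,-3,0,0,0,0]]'; python3 -m pendant '[[-1,-3,0,0,0,0]]';  python3 -m pendant '[[-1,-2.5,0,0,0,0]]'; python3 -m pendant '[[-1,0,0,0,0,0]]'
```

```text
time_s: 4.5
tool_pos: [0.4264, 0.0127, 0.0436]
tcp_rot: [0.103, 0.994, 0.002, -0.033]
contact_force: [-0.5, -0.5, 0.4]
opening: 0.0007
time_s: 4.62
tool_pos: [0.4273, 0.0091, 0.0436]
tcp_rot: [0.103, 0.994, 0.002, -0.033]
contact_force: [0.3, 0.3, -0.0]
opening: 0.0005
time_s: 4.75
tool_pos: [0.4281, 0.0061, 0.0435]
tcp_rot: [0.103, 0.994, 0.002, -0.033]
contact_force: [0.4, 0.4, -0.1]
opening: 0.0007
time_s: 4.88
tool_pos: [0.4293, 0.0056, 0.0435]
tcp_rot: [0.103, 0.994, 0.002, -0.033]
contact_force: [0.3, 0.6, -0.2]
opening: 0.0006
```

The fingertip touched the wall at about 65.7 mm from the axis. It now sits free at 60.1 mm, so it has dropped into the notch. Next I push the key.

```bash
python3 -m pendant '[[-1.5,1.5,0,0,0,0]]'; python3 -m pendant '[[-1.5,0,0,0,0,0]]';  python3 -m pendant '[[-1.5,0,0,0,0,0]]'; python3 -m pendant '[[-1.5,0,0,0,0,0]]'
```

```text
time_s: 5.0
tool_pos: [0.4313, 0.0067, 0.0434]
tcp_rot: [0.103, 0.994, 0.002, -0.033]
contact_force: [0.5, 0.2, -0.5]
opening: 0.0003
time_s: 5.12
tool_pos: [0.4328, 0.0067, 0.0433]
tcp_rot: [0.103, 0.994, 0.002, -0.033]
contact_force: [-3.0, 1.6, 1.3]
opening: 0.0009
time_s: 5.25
tool_pos: [0.4331, 0.0066, 0.0431]
tcp_rot: [0.103, 0.994, 0.001, -0.034]
contact_force: [-4.3, 1.8, 4.3]
opening: 0.0005
time_s: 5.38
tool_pos: [0.4336, 0.0065, 0.0431]
tcp_rot: [0.102, 0.994, 0.001, -0.035]
contact_force: [-4.0, 1.1, 3.8]
opening: 0.0005
```

```bash
python3 -m pendant '[[-2.5,0,-0.5,0,0,0]]'; python3 -m pendant '[[-2.5,0,-0.5,0,0,0]]';  python3 -m pendant '[[-2.5,0,-0.5,0,0,0]]'; python3 -m pendant '[[-2.5,0,0,0,0,0]]'
```

```text
time_s: 5.5
tool_pos: [0.4355, 0.0061, 0.0433]
tcp_rot: [0.102, 0.994, 0.001, -0.035]
contact_force: [-4.1, 2.7, -1.7]
opening: 0.0004
time_s: 5.62
tool_pos: [0.4376, 0.0056, 0.0435]
tcp_rot: [0.102, 0.994, 0.001, -0.036]
contact_force: [-3.9, 1.7, -2.4]
opening: 0.0004
time_s: 5.75
tool_pos: [0.4395, 0.0051, 0.0436]
tcp_rot: [0.102, 0.994, 0.001, -0.037]
contact_force: [-8.6, 4.5, -2.2]
opening: 0.0004
time_s: 5.88
tool_pos: [0.4396, 0.005, 0.0434]
tcp_rot: [0.101, 0.994, 0.001, -0.039]
contact_force: [-12.6, 6.4, 8.3]
opening: 0.0004
```

Contact began at x≈0.4326 and the key stopped dead at 0.4396, 7 mm further, with the force rising. I'll back out along the notch.

```bash
python3 -m pendant '[[-3,0,-0.5,0,0,0]]'; python3 -m pendant '[[4,0,0,0,0,0],[6,0,0,0,0,0],[8,0,0,0,0,0],[0,0,0,0,0,0]]'; python3 -m pendant '[[0,0,-40,0,0,0],[0,0,-50,0,0,0],[0,0,-50,0,0,0],[0,0,0,0,-0.07,0]]'
```

```text
time_s: 6.0
tool_pos: [0.4396, 0.005, 0.0436]
tcp_rot: [0.101, 0.994, 0.001, -0.042]
contact_force: [-10.9, 7.4, 1.8]
opening: 0.0006
time_s: 6.5
tool_pos: [0.4247, 0.0083, 0.0454]
tcp_rot: [0.102, 0.994, 0.001, -0.039]
contact_force: [0.5, -0.7, -1.1]
opening: 0.0006
time_s: 7.0
tool_pos: [0.4381, 0.0065, 0.1889]
tcp_rot: [0.102, 0.995, -0.002, -0.003]
contact_force: [-0.5, -1.2, 0.1]
opening: 0.0004
```

```bash
python3 -m pendant '[[5,50,-10,0,0,0],[10,50,-10,0,0,0],[15,50,0,0,0,0],[15,30,0,0,0,0],[0,0,0,0,0,0]]'
python3 - <<'E'
from bench import robot
from h import *
for n in("scene","top"):
    s=robot.snapshot(n); np.savez(f"{n}9.npz",**s); cv2.imwrite(f"pics/{n}9.png",s["pixels"][:,:,::-1])
    a=load(f"{n}0.npz"); P0,P1=cloud(a),cloud(s)
    if n=="top":
        for nm,uv in dict(pin=(245,177),carrier=(276,206),key=(272,228),timer=(213,155),tissue=(283,140),ipa=(370,293),drop=(352,259),prim=(318,276)).items():
            sl=np.s_[uv[1]-2:uv[1]+3,uv[0]-2:uv[0]+3]
            print(nm,np.nanmedian(P0[sl][...,2]).round(4),np.nanmedian(P1[sl][...,2]).round(4))
z=cv2.imread("pics/top9.png")[140:270,210:340];cv2.imwrite("pics/z9.png",cv2.resize(cv2.convertScaleAbs(z,alpha=2.5),(520,520),interpolation=cv2.INTER_CUBIC))
E
```

```text
time_s: 7.62
tool_pos: [0.4324, 0.1974, 0.2112]
tcp_rot: [0.104, 0.995, -0.001, 0.001]
contact_force: [-0.2, -0.9, -0.5]
opening: 0.0004
pin 0.047 0.0554
carrier 0.0571 0.0571
key 0.0389 0.0344
timer 0.017 0.0177
tissue 0.0164 0.0159
ipa 0.1458 0.1457
drop 0.0578 0.0577
prim 0.0631 0.0636
```

View pics/top9.png

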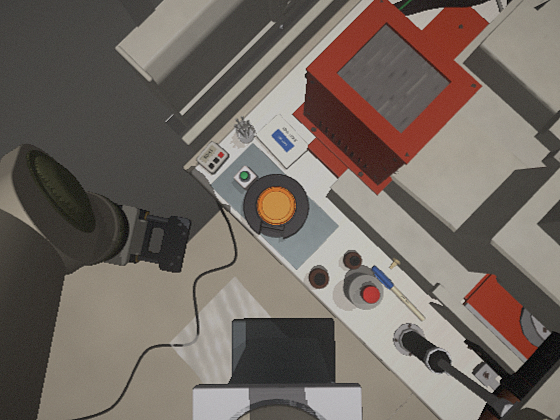

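View pics/scene9.png

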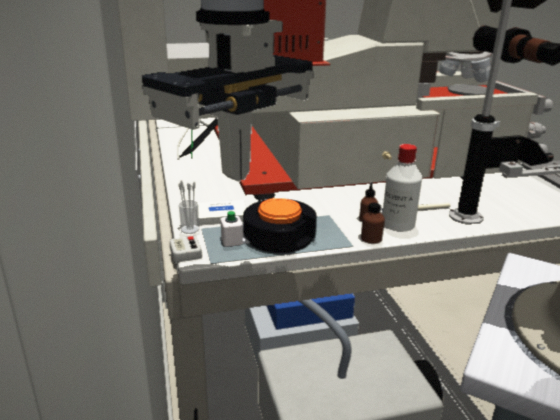

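View pics/z9.png

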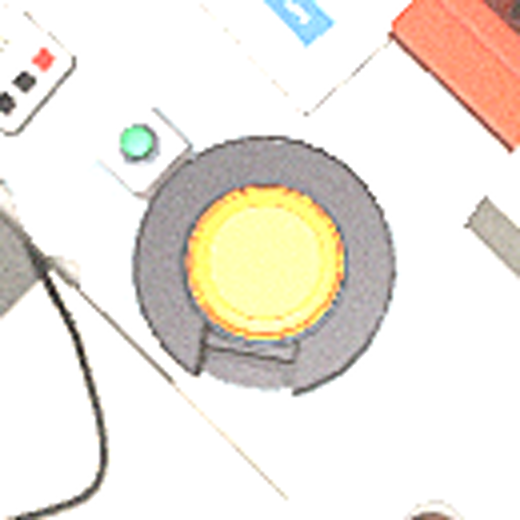

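Run:
```python
from h import *
for f in("top0.npz","top9.npz"):
    s=load(f);P=cloud(s);h=cv2.cvtColor(s["pixels"],cv2.COLOR_RGB2HSV)
    m=(h[...,0]>45)&(h[...,0]<90)&(h[...,1]>100);m[:165]=0;m[190:]=0;m[:,:230]=0;m[:,260:]=0
    m=cv2.erode(m.astype(np.uint8),np.ones((3,3)))>0
    a=P[m][:,2];print(m.sum(),np.mean(a),np.median(a),a.std())
    q=P[225:242,258:288].reshape(-1,3);d=q[:,:2]-[.4886,-.0043];r=d@[-.982,.191];l=d@[-.191,-.982]
    w=(abs(l)<.018)&(q[:,2]>.025)&(q[:,2]<.042);print("key face r95",np.percentile(r[w],97),w.sum())
```

```text
17 0.04736932299450117 0.04728351354568616 0.001300153912500612
key face r95 0.04784320076722941 135
18 0.05618526395286952 0.055733006579586464 0.0016422410290666478
key face r95 0.04128208512982646 67
```

Run:
```python
from h import *
from bench import robot
A=[];B=[];C=[];D=[]
for i in range(12):
    s=robot.snapshot("top");P=cloud(s)
    h=cv2.cvtColor(s["pixels"],cv2.COLOR_RGB2HSV)
    m=(h[...,0]>45)&(h[...,0]<90)&(h[...,1]>100);m[:165]=0;m[190:]=0;m[:,:230]=0;m[:,260:]=0
    m=cv2.erode(m.astype(np.uint8),np.ones((3,3)))>0
    A.append(np.median(P[m][:,2])); 
    p=P[140:270,210:340].reshape(-1,3);r=np.hypot(*(p[:,:2]-[.4886,-.0043]).T)
    B.append(np.nanmedian(p[(r>.045)&(r<.058)&(p[:,2]>.042)&(p[:,2]<.051)&(p[:,1]<.02),2])); C.append(np.nanmedian(p[r<.03,2]))
    q=P[225:242,258:288].reshape(-1,3);d=q[:,:2]-[.4886,-.0043];r=d@[-.982,.191];l=d@[-.191,-.982]
    w=(abs(l)<.018)&(q[:,2]>.025)&(q[:,2]<.042);D.append(np.percentile(r[w],97))
print("pin-collar",np.mean(A)-np.mean(B),np.mean(C)-np.mean(B),"face",np.mean(D),np.std(D),robot.sense()["contact_force"])
```

```text
pin-collar 0.010261927705573277 0.011778655263250316 face 0.04132097796931552 1.60609299525139e-05 [-0.36347495  0.09210858 -0.36603971]
```

```bash
python3 -c "
from bench import robot
print(robot.job_done())"
```

```text
the job is handed in; nothing more can be done
None
```

The release key is pushed home, the hand is clear, and I've handed the job in; no verdict was reported.

**What I did:** I located the notch in the top camera image, about 11° to the left of straight towards the robot. I confirmed it by running the closed fingertips lightly along the collar wall with 1–3 N until they dropped in. I then pushed the key until it stopped. The force was about 4 N while it slid and roughly 13–16 N against the stop. After that I backed the hand out, lifted it and moved it aside.

**Last checks:**

| Check | Result | Expected |
|---|---|---|
| Fingertip travel, contact to stop | about 7.0 mm | 7 mm |
| Key face distance from axis | 47.8 mm before, 41.3 mm after | 48 mm out, 41 mm home |
| Pin height above collar top (12 pictures) | 10.3 mm | 10 mm |
| Carrier top height | unchanged | unchanged |
| Bystanders, compared before and after | none seen to have moved | not moved |
| Contact force with the hand clear | noise level only | none |

**Disagreements:**
- **Pin rise:** comparing one picture before with one after gave a rise of 8.4–8.8 mm instead of 10 mm, which would mean about 6.2 mm of key travel. That is still above the 5.5 mm limit, and depth noise of 1–2 mm may explain it.
- **Sideways force:** at the stop the sideways force was higher than a straight push explains, probably friction.
- **Carrier height:** the carrier's top measured 11.8 mm above the collar, against a nominal 13 mm. The final 12 pictures gave this, and the earlier picture gave the same.

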